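Spacer the white calibration tile flush in the colour reader's stage

TASK

On the colour reader's stage a white tile lies loosely between two aluminium bars; only one of the two gaps beside it is wide enough for the orange spacer. Pick up the spacer and slide it upright down into that gap, midway along the tile's side and all the way to the stage floor (do not force it at the narrow gap), then push the tile sideways with it until the tile sits flush against the opposite bar. Finish while still gripping the spacer and pressing the tile against that bar with a gentle but firm push of about 10 N, touching the tile with the spacer only and leaving everything else on the bench where it is.

Things in the scene. Friction and masses are not known exactly. Their poses are not given: they have to be found in the camera images.
- tile: White glazed ceramic tile, 70 x 70 mm and 12 mm thick, about 0.15 kg, lying loose on the stage floor between the two bars and perhaps a few degrees askew. Origin: centre of its underside. x and y along its sides (y towards the bars), z up.
- spacer: Orange plastic spacer block, 50 mm long (its x), 12 mm thick (its y), 60 mm tall (its z), about 0.06 kg, standing upright on the bench. Origin: centre of its underside. Grip it near its top across its thickness (or its length): its upper 40 mm or more stay above the bars and the tile when it stands on the stage floor.
- wide_bar: The broader of the two aluminium bars, fixed on the stage floor: 120 mm long (its x), 36 mm wide (its y), 14 mm tall. Origin: centre of its underside. It is on the left of the tile on some starts and on the right on others.
- slim_bar: The narrower of the two aluminium bars, fixed on the stage floor parallel to the other with its centreline 120 mm from the other's: 120 mm long (its x), 12 mm wide (its y), 14 mm tall. Origin: centre of its underside. Of the gaps between bars and tile one is 5 to 9 mm, the other 17 to 21 mm (a tile lying askew takes 1 to 2 mm off each).
- stage: The reader's sample stage, fixed on the bench: a grey floor plate 150 mm (its x) by 180 mm (its y), its upper face (the stage floor) 20 mm above the bench; behind it, at x = 76 to 151 mm, a cream housing 40 mm high. Origin: centre of the plate's underside, on the bench. The bars lie along its x, centred at y = +60 and -60 mm.
- crucible0: Small terracotta crucible, 44 mm wide, 26 mm high, in the steel tray at the left; leave alone. Origin: centre of its underside.
- crucible1: A second such crucible in the steel tray; leave alone. Origin: centre of its underside.
- weighing_jar: Glass weighing jar with a knob lid, 46 mm wide, 48 mm high, in the steel tray; leave alone. Origin: centre of its underside.
- dark_tile: Black spare tile, 70 x 70 x 12 mm, lying on the bench; leave alone. Origin: centre of its underside.
- paper_roll: White paper roll standing on end, 64 mm wide, 100 mm high; leave alone. Origin: centre of its underside.
- reagent: Amber glass jar with blue cap, 60 mm wide, 130 mm high; leave alone. Origin: centre of its underside.
- beaker: Small glass beaker, 60 mm wide, 70 mm high; leave alone. Origin: centre of its underside.
Not all that is in view belongs to the job. Several things have the shape of the tile; the one meant has the colours described above.

How it is judged:
On the way, in this order (a step that is already met when the one before it is completed fails the run):
1. the spacer is lifted clear of the bench in the gripper (height (world z) of spacer above 0.04 m and contact force between the fingers and spacer above 1 N), for 0.1 s.
2. the spacer stands upright in the wide gap, within 6 mm of the stage floor (z of spacer in the frame of stage below 0.026 m and x of spacer in the frame of tile between -0.02 and 0.02 m and y of spacer in the frame of slim_bar between -0.032 and 0.032 m and y of spacer in the frame of tile between -0.066 and 0.066 m and angle between spacer's own z axis and vertical below 0.12 rad and angle between the x axis of spacer and the x axis of slim_bar, either way round below 0.15 rad), for 0.1 s.
At the end, for the whole second after the job is handed in: Gripper still holds the spacer (over 3 N), upright in the gap by the narrower bar, foot within 6 mm of the floor, within 20 mm of mid-tile; it presses the tile (over 3 N), flat and at rest, within 1.6 mm and 0.025 rad of flush on the broader bar (over 2 N); the robot does not touch the tile (all of step 2 and y of tile in the frame of wide_bar between -0.0546 and 0.0546 m and x of tile in the frame of wide_bar between -0.03 and 0.03 m and z of tile in the frame of stage below 0.022 m and angle between the x axis of tile and the x axis of wide_bar, either way round below 0.025 rad and angle between tile's own z axis and vertical below 0.05 rad and contact force between tile and wide_bar above 2 N and contact force between spacer and tile above 3 N and contact force between the fingers and spacer above 3 N and contact force between each of the arm, the fingers and tile below 0.5 N and linear speed of each of tile, spacer below 0.01 m/s); the arm keeps its last pose, push and grip.
It fails at once if the spacer is forced at the narrow gap (over 8 N on the broader bar) (contact force between spacer and wide_bar above 8 N).
It fails at once if the tile is pressed harder than 50 N (contact force between spacer and tile above 50 N).
It fails at once if the tile is shoved about (more than 25 mm from its start) (distance of tile from where it was at the start of the episode above 0.025 m).
It fails at once if the robot pushes the tile itself (over 5 N) (contact force between any of the fingers, the arm and tile above 5 N).
It fails at once if another thing on the bench is displaced by more than 25 mm (distance of any of crucible0, crucible1, weighing_jar, dark_tile, paper_roll, reagent, beaker from where it was at the start of the episode above 0.025 m).
It also fails if it takes over 54 s, if anything falls off the work surface, if the arm or the gripper's body presses on something with over 40 N, if the wrist force passes 120 N, or if a joint passes its speed limit or range.

ROBOT

A 6-joint arm with a two-finger parallel gripper is mounted at the origin on the work surface. World frame = base frame: x ahead of the robot, y to its left, z up, the work surface at z = 0. Lengths are in m, angles in rad, forces in N, time in s.
With the tool pointing down it reaches from about 0.375 to 0.9 m from the base axis. Payload 3.1 kg.
Tool frame: the origin (TCP) lies at the very end of the fingers, on their centre line; the grasp point (between the pads) lies 19 mm behind it; z points along the fingers, y is the line along which they close (so a half turn about z gives the same grasp; the last joint's range is limited). The gripper opens to 87 mm and grips with 3 to 60 N. Pads are 19 mm wide; open, the fingers measure 117 mm over their backs; the gripper's body (75 mm by 190 mm) begins 51 mm behind the grasp point.
Start: joints at [-1.323, 0.527, 1.433, -0, 1.181, -0.178], TCP at [0.258, -0.569, 0.223] pointing down, gripper open.
Joint ranges: [-3.08, 3.08], [-0.75, 2.2], [0.22, 2.44], [-1.43, 4.57], [0, 2.65], [-2.85, 2.85]. Speed limits (rad/s): [2.79, 2.79, 3.14, 3.14, 3.14, 3.14].

INTERFACE

Orientations are given as a unit quaternion [x, y, z, w].
In Python, from rig import robot gives the robot as it stands. The module is installed in compiled form; this text tells all that it offers.
- The arm moves only by the tool play_rows, never from a script. Its argument "steps" is one flat list of numbers, 5 for each row, row after row: the opening, from -1 (shut) to 1 (fully open), then the shift along the tool's x, y, z as a fraction of full scale, then the turn about the tool's z as a fraction of full scale. In form: [claw, tx, ty, tz, twist, claw, tx, ty, tz, twist, ...]. A call has exactly 10 rows; each row shifts and turns the commanded pose from where the row before left it, along the tool's axes as they then stand; what a row does not reach is not made up. Full scale, the value 1, is 0.03 m for a shift and 0.1 rad for a turn. A row lasts 1/10 s, in which the tool goes at most 50 mm and 8.59 degrees, less where a joint would pass 70% of its speed; a pose out of reach is approached as far as the arm can. A call with a number of a shift or a turn outside -1 to 1 is refused whole. A call with a gripper value outside its range is refused whole. The fingers move at their own pace and stop on an object; "grip_force" is the grip in N (left out, the last holds). Time passes only in rows, so rows that do not move let the fingers close, or fill a call up. It gives the time, the measured TCP pose, the force, the opening and the grip force at its end, in the units of the state.
- robot.get_obs(): the state, without advancing time (a new reading comes with each control period).
- robot.camera(name): name is "scene" or "top" or "wrist"; returns a dict with "image" (420x560x3 uint8, red, green, blue), "mtx" (3x3 intrinsics, pixels), "rvec" (rotation vector, rad) and "tvec" (3), from world to camera coordinates, as OpenCV has them. Camera axes: x right, y down, z forward; pixel columns grow to the right and rows downward; lengths in m; the calibration is good to about 2 mm. The wrist camera is an equidistant fisheye: a pixel r from the principal point sees the ray r / f radians off the axis. A picture is of the moment at which its call begins. There is no depth.
- robot.hand_in(): hands the job in; it is judged then, once.
The state is a dict: "time": time; "q": joint angles; "joint_velocities": joint speeds; "joint_torque": joint torques, N m; "position": TCP position; "tool_rot": TCP orientation; "ft_force": force on the tool from outside, world axes, zero at the start; "moment": the same for the moment, N m; "grip_width": finger opening in m; "grip_force": force on a finger pad.
Only numpy, scipy, OpenCV 4.12 (cv2) and the standard library are available. Lean on these libraries where they do the work, as an engineer would, in place of code of your own. Each camera call takes 0.05 s, during which the arm holds its last target. There are 200 camera calls.

## Working session

There is one attempt and no reset: what is moved stays moved. The work goes in short steps, Python scripts to look and compute and a tool call to move; the robot and the scene stay as the last step left them, time stands still between calls to the robot, and variables do not carry over. Pictures are saved under pics/ and viewed, at most 10 in all, crops included, and the job is handed in when it is done.

Besides the shell and the picture viewer there is one more tool, called after "Request:" as a command line: name --argument value ..., lists and objects as JSON in quotes. play_rows: Moves the arm, as the interface text tells. Shift numbers are shares of 0.03 m and turn numbers shares of 0.1 rad, none past 1 either way. Its arguments: {"type":"object","properties":{"steps":{"type":"array"},"grip_force":{"type":"number"}},"required":["steps"]}

```bash
mkdir -p pics; cat > h.py <<'E'
import numpy as np, cv2
from rig import robot
def ray(c,px):
    K=c["mtx"];R=cv2.Rodrigues(np.array(c["rvec"],float))[0];t=np.array(c["tvec"],float).ravel()
    d=np.array([(px[0]-K[0][2])/K[0][0],(px[1]-K[1][2])/K[1][1]])
    if c.get("fish"):
        th=np.hypot(*d); v=np.array([*(d/max(th,1e-9)*np.sin(th)),np.cos(th)])
    else: v=np.array([*d,1.])
    return -R.T@t, R.T@(v/np.linalg.norm(v))
def atz(c,px,z):
    o,v=ray(c,px); return o+v*(z-o[2])/v[2]
def tri(*cp):
    A=0;b=0
    for c,px in cp:
        o,v=ray(c,px);P=np.eye(3)-np.outer(v,v);A=A+P;b=b+P@o
    p=np.linalg.solve(A,b)
    return p,[round(float(np.linalg.norm(np.cross(p-ray(c,q)[0],ray(c,q)[1])))*1000,1) for c,q in cp]
def cam(n,tag):
    c=dict(robot.camera(n)); c["fish"]=n=="wrist"
    np.save(f"pics/{tag}.npy",c,allow_pickle=True); cv2.imwrite(f"pics/{tag}.png",c["image"][...,::-1]); return c
def load(tag): return np.load(f"pics/{tag}.npy",allow_pickle=True).item()
E
python3 - <<'E'
from h import *
a=cam("scene","s0");b=cam("top","t0")
cv2.imwrite("pics/st.png",cv2.resize(np.vstack([a["image"],b["image"]])[...,::-1],None,fx=.714,fy=.714,interpolation=cv2.INTER_AREA))
for c in(a,b):print(c["mtx"][0],ray(c,(280,210)))
E
```

```text
[389.00066507   0.         276.2928188 ] (array([1.13305271, 0.5439937 , 0.57305314]), array([-0.60299964, -0.57559448, -0.55234267]))
[429.77410581   0.         288.45138951] (array([0.4135788 , 0.0019873 , 1.07226899]), array([ 0.14424595,  0.00757538, -0.98951287]))
```

View pics/s0.png

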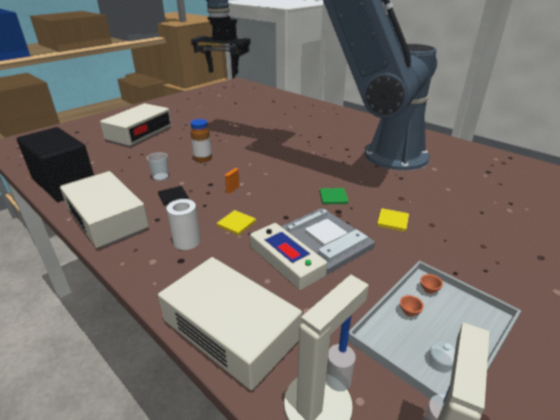

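View pics/t0.png

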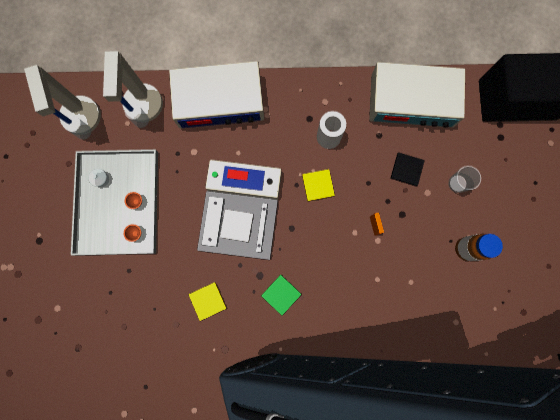

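The top view shows the spacer at (377,223) and the stage at (238,225), with the white tile at (236,226). The wide bar is left at (213,222) and the slim bar right at (262,227), so the wide gap is on the slim side. In the scene view the spacer is at (232,180) and the tile at (325,232).

Things that could be mistaken for the tile, in the top view: yellow (318,185) and (207,301), green (281,295), black (407,169). The white tile on the stage is the right one. The spacer is the only orange block; the crucibles at (134,200) and (134,233) are terracotta. Next I'll check close crops.

```bash
python3 - <<'E'
from h import *
a=load("s0")["image"];b=load("t0")["image"]
r=lambda im,x,y,w,h,f:cv2.resize(im[y:y+h,x:x+w],None,fx=f,fy=f,interpolation=cv2.INTER_CUBIC)
m=np.vstack([np.hstack([r(b,190,180,100,90,4),r(b,355,200,50,45,8)]),np.hstack([r(a,280,195,100,60,4),r(a,205,155,50,30,8)])])
cv2.imwrite("pics/crop.png",m[...,::-1])
E
```

```text
(no output)
```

View pics/crop.png

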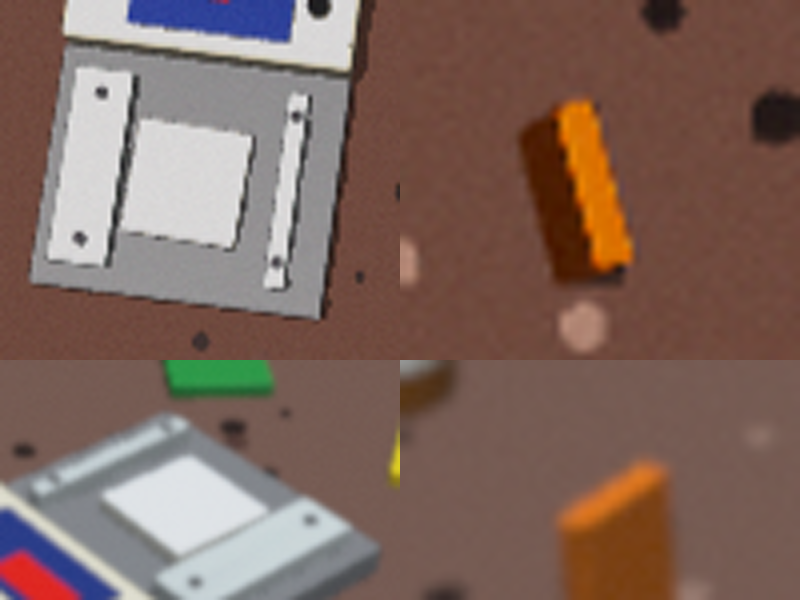

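```bash
python3 - <<'E'
from h import *
np.set_printoptions(precision=4,suppress=True)
a=load("s0");b=load("t0")
A=lambda x,y:(190+x/4-.375,180+y/4-.375)
S=lambda x,y:(355+(x-400)/8-.44,200+y/8-.44)
C=lambda x,y:(280+x/4-.375,195+(y-360)/4-.375)
D=lambda x,y:(205+(x-400)/8-.44,155+(y-360)/8-.44)
print("spacer top",tri((b,S(594,184)),(a,D(613,497))))
print("tile top",tri((b,A(187,184)),(a,C(184.5,504))))
print("slim top",tri((b,A(286,192)),(a,C(108,457))))
def q(n,pts,f,z):
    P=np.array([atz(b,f(*p),z) for p in pts])[:,:2]; print(n,P.mean(0))
    for i in range(len(P)):
        d=P[(i+1)%len(P)]-P[i];print("   ",P[i],np.linalg.norm(d),np.degrees(np.arctan2(d[1],d[0])))
q("spacer",[(557,103),(590,100),(632,262),(597,270)],S,.06)
q("tile",[(138,120),(253,137),(236,249),(120,231)],A,.032)
q("wide",[(77,68),(134,73),(106,267),(47,262)],A,.034)
q("slim",[(288,94),(310,97),(287,290),(264,286)],A,.034)
q("stage",[(65,45),(350,75),(322,318),(31,282)],A,.02)
o=robot.get_obs();print(o["position"],o["tool_rot"],o["grip_width"],o["ft_force"],o["time"])
from scipy.spatial.transform import Rotation as R
print(R.from_quat(o["tool_rot"]).as_matrix())
E
```

```text
spacer top (array([ 0.5258, -0.2246,  0.0597]), [0.5, 0.5])
tile top (array([0.5299, 0.1165, 0.0305]), [0.5, 0.5])
slim top (array([0.5243, 0.0552, 0.0315]), [2.0, 2.0])
spacer [ 0.5256 -0.2241]
    [ 0.5499 -0.2144] 0.009914943131568536 -86.14754010649273
    [ 0.5506 -0.2243] 0.0496229529668036 -168.63578613892486
    [ 0.5019 -0.2341] 0.010714696439757919 101.40406193583371
    [ 0.4998 -0.2236] 0.05093426756277416 10.368810222950316
tile [0.5294 0.1169]
    [0.5694 0.1464] 0.07108449493863739 -99.84801762078249
    [0.5572 0.0764] 0.06899522370337906 170.68258968899025
    [0.4892 0.0875] 0.07111516287192038 79.78932543385952
    [0.5018 0.1575] 0.06854485225188234 -9.338369065247036
wide [0.5411 0.1746]
    [0.6022 0.1833] 0.03504756709487335 -96.43539805972604
    [0.5982 0.1485] 0.11939546872783914 171.70527751617215
    [0.4801 0.1657] 0.0356754205688528 83.75935656180398
    [0.484  0.2011] 0.11953865917513917 -8.593515727029223
slim [0.5234 0.0558]
    [0.583  0.0545] 0.013584583461621781 -99.21763176259195
    [0.5808 0.0411] 0.11828420315148656 172.25678357285287
    [0.4636 0.057 ] 0.014056715600557807 78.76450561076399
    [0.4663 0.0708] 0.11777835281195195 -7.9623852473138506
stage [0.5339 0.115 ]
    [0.6194 0.1932] 0.1781599875638298 -97.44752776054673
    [0.5963 0.0165] 0.15088155718422622 172.29912075390658
    [0.4468 0.0367] 0.17868679881882224 81.56965591525025
    [0.473  0.2135] 0.14781976186221205 -7.900136592125044
[ 0.258  -0.5685  0.2217] [ 0.9774  0.2113 -0.     -0.001 ] 0.08706223962202689 [ 0.6318 -0.2168 -0.2999] 0.1
[[ 0.9107  0.4131 -0.0005]
 [ 0.4131 -0.9107  0.0019]
 [ 0.0003 -0.0019 -1.    ]]
```

Both views agree: the spacer top measures 59.7 mm and the tile top 30.5 mm, and the bars are 120 mm apart. The spacer is at (0.526,-0.224) with yaw +10.9°, and the bars lie at yaw about -8.1°. Moving now: turn first, then travel over.

Request:
play_rows --steps '[1, 0, 0, 0, 0.8, 1, 0, 0, 0, 0.8, 1, 0, 0, 0, 0.76, 1, 0.8, -0.7, 0, 0, 1, 0.8, -0.7, 0, 0, 1, 0.8, -0.7, 0, 0, 1, 0.8, -0.7, 0, 0, 1, 0.8, -0.7, 0, 0, 1, 0.8, -0.7, 0, 0, 1, 0.8, -0.7, 0, 0]' --grip_force 30

```text
time: 1.1
position: [0.3959, -0.3917, 0.2222]
tool_rot: [0.996, 0.095, -0.0, -0.0]
ft_force: [0.0, 0.5, 0.2]
grip_width: 0.0867
grip_force: 0.0
```

```bash
cat >> h.py <<'E'
from scipy.spatial.transform import Rotation as Ro
def go(p,yaw):
    o=robot.get_obs();M=Ro.from_quat(o["tool_rot"]).as_matrix()
    y=np.degrees(np.arctan2(M[1,0],M[0,0]))
    print("pos",np.round(o["position"],4),"yaw",round(y,2),"F",np.round(o["ft_force"],1),"w",round(o["grip_width"],4),"t",round(o["time"],2))
    print("shift units",np.round(M.T@(np.array(p)-o["position"])/.03,2),"twist",round(np.radians(y-yaw)/.1,2))
E
python3 -c "
from h import *
go((.5257,-.2243,.12),10.9)"
```

```text
pos [ 0.3959 -0.3917  0.2222] yaw 10.86 F [0.  0.5 0.2] w 0.0867 t 1.1
shift units [ 5.3  -4.66  3.41] twist -0.01
```

Request:
play_rows --steps '[1, 0.8, -0.7, 0.4, 0, 1, 0.8, -0.7, 0.4, 0, 1, 0.8, -0.7, 0.4, 0, 1, 0.8, -0.7, 0.4, 0, 1, 0.8, -0.7, 0.4, 0, 1, 0.8, -0.7, 0.4, 0, 1, 0, 0, 0.4, 0, 1, 0, 0, 0, 0, 1, 0, 0, 0, 0, 1, 0, 0, 0, 0]'

```text
time: 2.1
position: [0.5129, -0.2435, 0.139]
tool_rot: [0.996, 0.094, 0.0, 0.0]
ft_force: [-0.3, -0.6, 1.0]
grip_width: 0.0874
grip_force: 0.0
```

```bash
python3 -c "
from h import *
go((.5257,-.2243,.030),10.9)
cam('wrist','w1')"
```

```text
pos [ 0.5129 -0.2435  0.139 ] yaw 10.78 F [-0.3 -0.6  1. ] w 0.0874 t 2.1
shift units [ 0.54 -0.55  3.63] twist -0.02
```

View pics/w1.png

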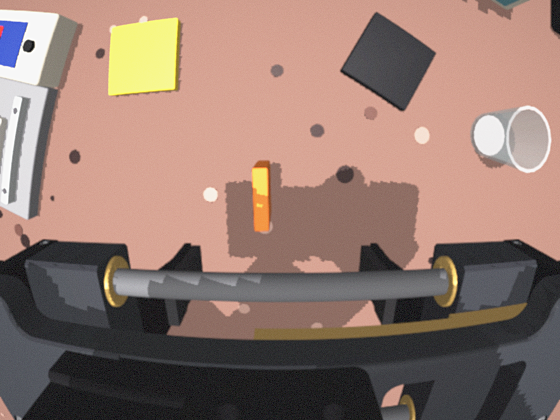

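The wrist view shows the spacer at (262,195), upright, between the finger lines and in line with the tool's yaw. Centring, then descending.

Request:
play_rows --steps '[1, 0.54, -0.55, 0, 0, 1, 0, 0, 0.4, 0, 1, 0, 0, 0.5, 0, 1, 0, 0, 0.5, 0, 1, 0, 0, 0.5, 0, 1, 0, 0, 0.5, 0, 1, 0, 0, 0.5, 0, 1, 0, 0, 0.4, 0, 1, 0, 0, 0, 0, 1, 0, 0, 0, 0]'

```text
time: 3.15
position: [0.5257, -0.2233, 0.0395]
tool_rot: [0.996, 0.095, -0.0, -0.0]
ft_force: [-0.1, 0.4, -0.1]
grip_width: 0.0872
grip_force: 0.0
```

```bash
python3 -c "
from h import *
go((.5257,-.2243,.030),10.9)
cam('wrist','w2')"
```

```text
pos [ 0.5257 -0.2233  0.0395] yaw 10.85 F [-0.1  0.4 -0.1] w 0.0872 t 3.15
shift units [-0.01  0.03  0.32] twist -0.01
```

View pics/w2.png

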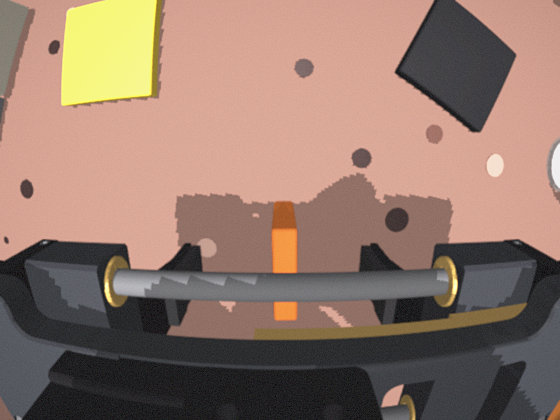

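The spacer sits centred between the fingers (top face at x about 285, y 228 to 320). Lower 9 mm and close.

Request:
play_rows --steps '[1, 0, 0, 0.3, 0, 1, 0, 0, 0, 0, -1, 0, 0, 0, 0, -1, 0, 0, 0, 0, -1, 0, 0, 0, 0, -1, 0, 0, 0, 0, -1, 0, 0, 0, 0, -1, 0, 0, 0, 0, -1, 0, 0, 0, 0, -1, 0, 0, 0, 0]'

```text
time: 4.2
position: [0.5259, -0.2229, 0.0306]
tool_rot: [0.995, 0.095, -0.0, -0.0]
ft_force: [-0.2, 0.1, -0.8]
grip_width: 0.0306
grip_force: 0.0
```

Request:
play_rows --steps '[-1, 0, 0, 0, 0, -1, 0, 0, -0.3, 0, -1, 0, 0, -0.6, 0, -1, 0, 0, -0.8, 0, -1, 0, 0, -0.8, 0, -1, 0, 0, -0.8, 0, -1, 0, 0, -0.4, 0, -1, 0, 0, 0, 0, -1, 0, 0, 0, 0, -1, 0, 0, 0, 0]'

```text
time: 5.2
position: [0.525, -0.2224, 0.1403]
tool_rot: [0.996, 0.095, -0.001, -0.001]
ft_force: [0.5, -0.7, -1.4]
grip_width: 0.0118
grip_force: 30.0
```

```bash
python3 - <<'E'
from h import *
np.set_printoptions(precision=4,suppress=True)
# stage frame from bars, wide=left(+y)
w=np.array([.5411,.1746]);s=np.array([.5234,.0558]);d=(w-s)/np.linalg.norm(w-s)
yaw=np.degrees(np.arctan2(-d[0],d[1]));print("yaw from bar centres",yaw)
yaw=-8.1;ex=np.array([np.cos(np.radians(yaw)),np.sin(np.radians(yaw))]);ey=np.array([-ex[1],ex[0]])
t=np.array([.5295,.1168]);c=(w+s)/2
for n,p in(("tile",t),("w",w),("s",s)):print(n,(p-c)@ex,(p-c)@ey)
yt=(t-c)@ey; xt=(t-c)@ex
gl=-.054; gh=yt-.035; print("gap",gh-gl, "mid",(gl+gh)/2)
P=c+ex*xt+ey*(gl+gh)/2; print("target",P)
go((*P,.15),yaw)
E
```

```text
yaw from bar centres -8.474156237717104
tile -0.002948007029820696 0.0011965594645181397
w 0.00039217619369914683 0.06005438117101113
s -0.0003921761936991488 -0.06005438117101112
gap 0.020196559464518135 mid -0.04390172026774093
target [0.5231 0.0722]
pos [ 0.525  -0.2224  0.1403] yaw 10.87 F [ 0.5 -0.7 -1.4] w 0.0118 t 5.2
shift units [ 1.79 -9.65 -0.31] twist 3.31
```

Gripped (width 11.8 mm, 30 N) and lifted. Turning to the bar yaw and travelling to the gap.

Request:
play_rows --steps '[-1, 0, 0, 0, 0.8, -1, 0, 0, 0, 0.8, -1, 0, 0, 0, 0.8, -1, 0, 0, 0, 0.9, -1, -0.15, -0.8, 0, 0, -1, -0.15, -0.8, 0, 0, -1, -0.15, -0.8, 0, 0, -1, -0.15, -0.8, 0, 0, -1, -0.15, -0.8, 0, 0, -1, -0.15, -0.8, 0, 0]'

```text
time: 6.2
position: [0.5183, -0.0754, 0.1402]
tool_rot: [0.998, -0.07, -0.001, -0.0]
ft_force: [-0.4, -0.1, -1.1]
grip_width: 0.0117
grip_force: 30.0
```

Request:
play_rows --steps '[-1, -0.15, -0.8, 0, 0, -1, -0.15, -0.8, 0, 0, -1, -0.15, -0.8, 0, 0, -1, -0.1, -0.8, 0, 0, -1, 0, -0.8, 0, 0, -1, 0, -0.6, 0, 0, -1, 0, -0.3, 0, 0, -1, 0, 0, 0, 0, -1, 0, 0, 0, 0, -1, 0, 0, 0, 0]'

```text
time: 7.2
position: [0.5233, 0.0705, 0.1413]
tool_rot: [0.998, -0.071, -0.0, 0.0]
ft_force: [-0.6, -0.1, -0.3]
grip_width: 0.0116
grip_force: 30.0
```

```bash
python3 - <<'E'
from h import *
go((.5231,.0722,.08),-8.1)
c=cam('wrist','w3')
s=cam('scene','s3')
im=np.vstack([c["image"][:300],cv2.resize(s["image"][150:270,250:410],(560,420),interpolation=cv2.INTER_CUBIC)[:300]])
cv2.imwrite("pics/m3.png",im[...,::-1])
E
```

```text
pos [0.5233 0.0705 0.1413] yaw -8.09 F [-0.6 -0.1 -0.3] w 0.0116 t 7.2
shift units [-0.02 -0.06  2.04] twist 0.0
```

View pics/m3.png

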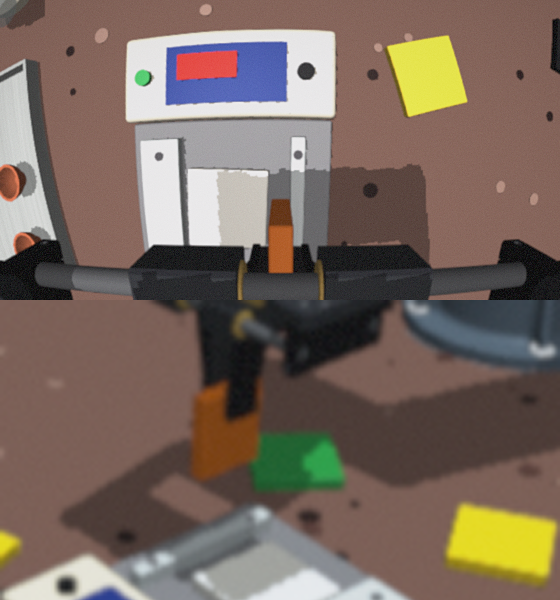

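The wrist view shows the spacer aimed at the gap between the tile's edge (269) and the slim bar's edge (291). The tile's other gap is the narrow one. Lowering to about 10 mm above the bars for a close check.

Request:
play_rows --steps '[-1, 0, -0.05, 0.3, 0, -1, 0, 0, 0.4, 0, -1, 0, 0, 0.5, 0, -1, 0, 0, 0.4, 0, -1, 0, 0, 0.3, 0, -1, 0, 0, 0.2, 0, -1, 0, 0, 0.1, 0, -1, 0, 0, 0, 0, -1, 0, 0, 0, 0, -1, 0, 0, 0, 0]'

```text
time: 8.3
position: [0.5241, 0.0728, 0.0761]
tool_rot: [0.998, -0.07, 0.001, -0.0]
ft_force: [-0.5, 0.2, 0.4]
grip_width: 0.012
grip_force: 30.0
```

```bash
python3 - <<'E'
from h import *
go((.5231,.0722,.0506),-8.1)
c=cam('wrist','w4')
s=cam('scene','s4')
im=np.vstack([cv2.resize(c["image"][120:270,150:400],(750,450))[:300],cv2.resize(s["image"][180:240,280:430],(750,300),interpolation=cv2.INTER_CUBIC)])
cv2.imwrite("pics/m4.png",im[...,::-1])
E
```

```text
pos [0.5241 0.0728 0.0761] yaw -8.03 F [-0.5  0.2  0.4] w 0.012 t 8.3
shift units [-0.03  0.02  0.85] twist 0.01
```

View pics/m4.png

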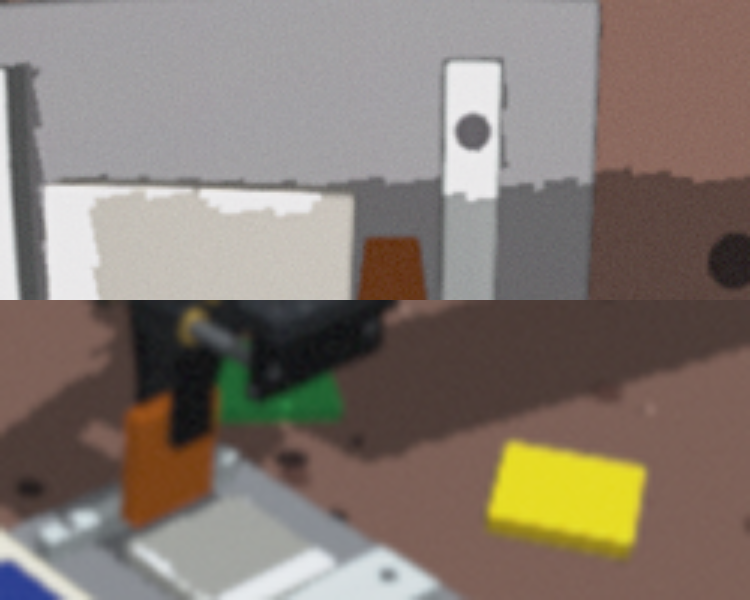

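At the spacer's foot (363 to 420 in the crop) the gap runs from the tile edge at 353 to the slim bar at 442. I'll shift about 1 mm towards the slim bar, then go down gently.

Request:
play_rows --steps '[-1, 0, 0.04, 0, 0, -1, 0, 0, 0.1, 0, -1, 0, 0, 0.1, 0, -1, 0, 0, 0.1, 0, -1, 0, 0, 0.1, 0, -1, 0, 0, 0.1, 0, -1, 0, 0, 0.1, 0, -1, 0, 0, 0.1, 0, -1, 0, 0, 0, 0, -1, 0, 0, 0, 0]'

```text
time: 9.4
position: [0.5249, 0.0715, 0.0598]
tool_rot: [0.998, -0.07, 0.002, 0.0]
ft_force: [-6.6, 0.3, 40.7]
grip_width: 0.0117
grip_force: 30.0
```

Request:
play_rows --steps '[-1, 0, 0, 0.04, 0, -1, 0, 0, 0.02, 0, -1, 0, 0, 0, 0, -1, 0, 0, 0, 0, -1, 0, 0, 0, 0, -1, 0, 0, 0, 0, -1, 0, 0, 0, 0, -1, 0, 0, 0, 0, -1, 0, 0, 0, 0, -1, 0, 0, 0, 0]'

```text
time: 10.4
position: [0.5253, 0.0715, 0.0591]
tool_rot: [0.998, -0.07, 0.003, 0.0]
ft_force: [-8.9, 0.6, 47.8]
grip_width: 0.0117
grip_force: 30.0
```

Contact came at TCP z=0.0598, 9 mm early. That fits the fingers having closed during the first 9 mm of the lift, so the spacer hangs 9 mm lower and is already on the floor. Relieving the push and looking to confirm.

Request:
play_rows --steps '[-1, 0, 0, -0.1, 0, -1, 0, 0, -0.1, 0, -1, 0, 0, 0, 0, -1, 0, 0, 0, 0, -1, 0, 0, 0, 0, -1, 0, 0, 0, 0, -1, 0, 0, 0, 0, -1, 0, 0, 0, 0, -1, 0, 0, 0, 0, -1, 0, 0, 0, 0]'

```text
time: 11.4
position: [0.5238, 0.0716, 0.0593]
tool_rot: [0.998, -0.07, 0.0, -0.0]
ft_force: [-1.3, -0.0, 11.1]
grip_width: 0.0121
grip_force: 30.0
```

```bash
python3 - <<'E'
from h import *
go((.5231,.0722,.0506),-8.1)
c=cam('wrist','w5')
s=cam('scene','s5')
im=np.vstack([cv2.resize(c["image"][120:270,150:400],(750,450))[:300],cv2.resize(s["image"][180:240,280:430],(750,300),interpolation=cv2.INTER_CUBIC)])
cv2.imwrite("pics/m5.png",im[...,::-1])
E
```

```text
pos [0.5238 0.0716 0.0593] yaw -8.03 F [-1.3 -0.  11.1] w 0.0121 t 11.4
shift units [-0.03 -0.02  0.29] twist 0.01
```

View pics/m5.png

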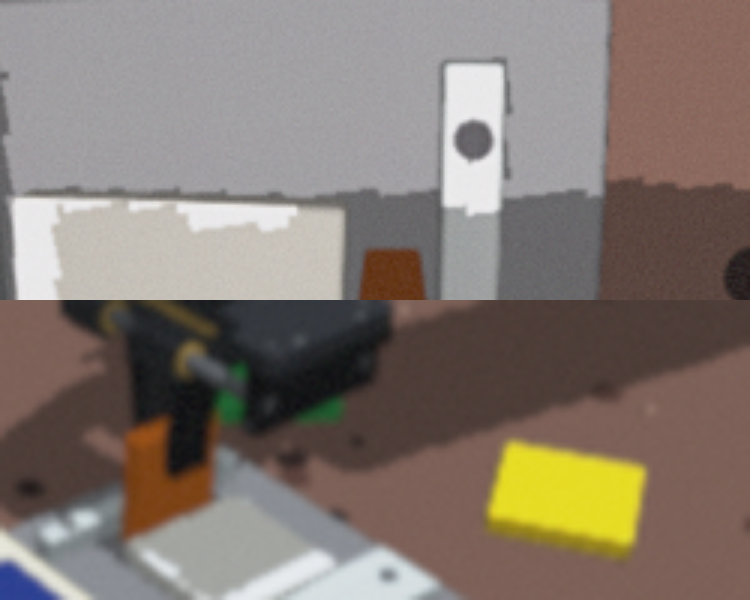

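The spacer is now down between the tile edge (345) and the slim bar (442), foot on the floor (361 to 422), and the tile hasn't moved. Releasing most of the down-force, then pushing slowly to the left.

Request:
play_rows --steps '[-1, 0, 0, -0.05, 0, -1, 0, 0, 0, 0, -1, 0, -0.03, 0, 0, -1, 0, -0.03, 0, 0, -1, 0, -0.03, 0, 0, -1, 0, -0.03, 0, 0, -1, 0, -0.03, 0, 0, -1, 0, -0.03, 0, 0, -1, 0, -0.03, 0, 0, -1, 0, 0, 0, 0]'

```text
time: 12.5
position: [0.5245, 0.0779, 0.0603]
tool_rot: [0.998, -0.07, 0.0, -0.0]
ft_force: [-0.1, -0.3, -0.6]
grip_width: 0.0118
grip_force: 30.0
```

Request:
play_rows --steps '[-1, 0, -0.03, 0, 0, -1, 0, -0.02, 0, 0, -1, 0, -0.02, 0, 0, -1, 0, -0.02, 0, 0, -1, 0, 0, 0, 0, -1, 0, 0, 0, 0, -1, 0, 0, 0, 0, -1, 0, 0, 0, 0, -1, 0, 0, 0, 0, -1, 0, 0, 0, 0]'

```text
time: 13.5
position: [0.5248, 0.0805, 0.0603]
tool_rot: [0.998, -0.07, 0.0, -0.0]
ft_force: [0.3, -0.4, 0.6]
grip_width: 0.0118
grip_force: 30.0
```

Request:
play_rows --steps '[-1, 0, -0.02, 0, 0, -1, 0, -0.02, 0, 0, -1, 0, -0.02, 0, 0, -1, 0, -0.02, 0, 0, -1, 0, 0, 0, 0, -1, 0, 0, 0, 0, -1, 0, 0, 0, 0, -1, 0, 0, 0, 0, -1, 0, 0, 0, 0, -1, 0, 0, 0, 0]'

```text
time: 14.5
position: [0.5249, 0.0823, 0.0603]
tool_rot: [0.998, -0.07, -0.0, 0.0]
ft_force: [-1.2, -5.1, 1.5]
grip_width: 0.0118
grip_force: 30.0
```

Request:
play_rows --steps '[-1, 0, -0.02, 0, 0, -1, 0, -0.01, 0, 0, -1, 0, 0, 0, 0, -1, 0, 0, 0, 0, -1, 0, 0, 0, 0, -1, 0, 0, 0, 0, -1, 0, 0, 0, 0, -1, 0, 0, 0, 0, -1, 0, 0, 0, 0, -1, 0, 0, 0, 0]'

```text
time: 15.5
position: [0.5248, 0.0826, 0.0603]
tool_rot: [0.998, -0.07, -0.0, 0.001]
ft_force: [-1.8, -6.6, 1.8]
grip_width: 0.0115
grip_force: 30.0
```

```bash
python3 - <<'E'
from h import *
go((.5249,.0823,.06),-8.1);o=robot.get_obs();print(o["moment"])
c=cam('wrist','w6')
s=cam('scene','s6')
im=np.vstack([cv2.resize(c["image"][120:270,100:350],(750,450))[:360],cv2.resize(s["image"][192:240,280:430],(750,240),interpolation=cv2.INTER_CUBIC)])
cv2.imwrite("pics/m6.png",im[...,::-1])
E
```

```text
pos [0.5248 0.0826 0.0603] yaw -7.99 F [-1.8 -6.6  1.8] w 0.0115 t 15.5
shift units [0.   0.01 0.01] twist 0.02
[-1.53772431  0.33606085 -0.12663089]
```

View pics/m6.png

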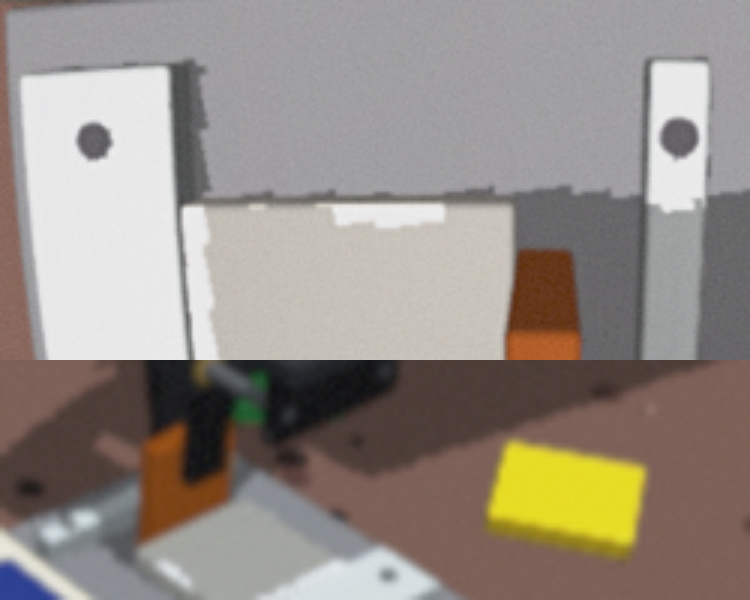

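The tile's left edge (181 to 191) now lies parallel against the wide bar's edge (178 to 187), and the spacer is on the tile's right side near the middle. Pressing up to about 10 N.

Request:
play_rows --steps '[-1, 0, -0.02, 0, 0, -1, 0, -0.02, 0, 0, -1, 0, -0.01, 0, 0, -1, 0, 0, 0, 0, -1, 0, 0, 0, 0, -1, 0, 0, 0, 0, -1, 0, 0, 0, 0, -1, 0, 0, 0, 0, -1, 0, 0, 0, 0, -1, 0, 0, 0, 0]'

```text
time: 16.6
position: [0.5247, 0.083, 0.0603]
tool_rot: [0.998, -0.069, -0.001, 0.002]
ft_force: [-2.4, -11.5, 3.4]
grip_width: 0.0116
grip_force: 30.1
```

Request:
play_rows --steps '[-1, 0, 0, 0, 0, -1, 0, 0, 0, 0, -1, 0, 0, 0, 0, -1, 0, 0, 0, 0, -1, 0, 0, 0, 0, -1, 0, 0, 0, 0, -1, 0, 0, 0, 0, -1, 0, 0, 0, 0, -1, 0, 0, 0, 0, -1, 0, 0, 0, 0]'

```text
time: 17.6
position: [0.5247, 0.083, 0.0603]
tool_rot: [0.998, -0.069, -0.001, 0.002]
ft_force: [-1.7, -11.6, 2.9]
grip_width: 0.0118
grip_force: 30.1
```

```bash
python3 -c "
from h import *
go((.5247,.083,.0603),-8.1)
print(robot.hand_in())"
```

```text
pos [0.5247 0.083  0.0603] yaw -7.95 F [ -1.7 -11.6   2.9] w 0.0118 t 17.6
shift units [ 0. -0.  0.] twist 0.03
the job is handed in; nothing more can be done
None
```

The job is handed in at 17.6 s, but no verdict came back: the spacer stands in the wide gap on the stage floor, still gripped at 30 N, and presses the tile against the broader bar with about 11.6 N at the wrist; the tile looked flush in the last picture, taken at about 6.6 N.

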